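# Zero the medal scale with the empty case on it

## Task

An empty medal case sits on the scale's pan, ready for weighing. With the fingertips, gently press the large round key and let it come back up to wake the scale, then press the long bar-shaped key in the same way to zero it, and withdraw. Leave the two small square keys alone, and do not shift or lift the case on the pan or the cases and loupe beside the scale.

Things in the scene. Friction and masses are not known exactly. Their poses are not given: they have to be found in the camera images.
- scale: White bench scale fixed on the table, 270 (x) by 240 (y) by 45 mm high (flat top); origin at the centre of its underside. Row of four keys along its y at x = -100 mm (the robot's side), y = -75, -25, 25, 75 mm, in an order that varies; each stands 12 mm above the top. Then a flat dark display, then a round steel pan, 152 mm across, its top at 55 mm, centred at x = 50 mm.
- key_round (a joint): The large round key, 30 mm across. Joint value in m: 0 = up (rest), grows as it is pressed down, 0.006 = fully down against a hard stop. Sprung: 1.2 N starts it moving, about 5 N takes it fully down, and it springs back up by itself; it switches from 0.0035 on.
- key_round_top (a point): Large round key. Point at the centre of the key's top face, 57 mm above the table with the key up; it moves down with the key. Axes as the scale's.
- key_bar (a joint): The long bar key, 44 mm along the scale's x by 16 mm along its y. Joint value in m: 0 = up (rest), grows as it is pressed down, 0.006 = fully down against a hard stop. Sprung: 1.2 N starts it moving, about 5 N takes it fully down, and it springs back up by itself; it switches from 0.0035 on.
- key_bar_top (a point): Long bar key. Point at the centre of the key's top face, 57 mm above the table with the key up; it moves down with the key. Axes as the scale's.
- key_small_a (a joint): One of the two small square keys (14 by 14 mm), to be left alone. Joint value in m: 0 = up (rest), grows as it is pressed down, 0.006 = fully down against a hard stop. Sprung: 1.2 N starts it moving, about 5 N takes it fully down, and it springs back up by itself; it switches from 0.0035 on.
- key_small_a_top (a point): Small square key. Point at the centre of the key's top face, 57 mm above the table with the key up; it moves down with the key. Axes as the scale's.
- key_small_b (a joint): The other small square key (14 by 14 mm), to be left alone. Joint value in m: 0 = up (rest), grows as it is pressed down, 0.006 = fully down against a hard stop. Sprung: 1.2 N starts it moving, about 5 N takes it fully down, and it springs back up by itself; it switches from 0.0035 on.
- key_small_b_top (a point): Small square key. Point at the centre of the key's top face, 57 mm above the table with the key up; it moves down with the key. Axes as the scale's.
- key_round_base: Fixed seat of the large round key: the point on the scale's top, 45 mm above the table, under the centre of that key (12 mm below the key's top when up); does not move.
- key_bar_base: Fixed seat of the long bar key: the point on the scale's top, 45 mm above the table, under the centre of that key (12 mm below the key's top when up); does not move.
- empty_case: Empty open medal case, loose on the pan, 66 by 66 by 16 mm, about 60 g; origin at the centre of its underside.
- case_low: Closed medal case, 66 by 66 by 18 mm, about 110 g, loose on the table beside the scale; origin at the centre of its underside. The lower of a stack of two.
- case_high: The same kind of case lying on top of case_low; origin at the centre of its underside, stack top 36 mm above the table.
- loupe: Small loupe lying on the table beside the scale: round lens body 34 mm across and 16 mm high, with a flat cover 8 mm high that reaches 61 mm to its -x; about 50 g; origin under the centre of the lens.
Things that resemble listed ones, but are neither listed nor needed, are in the scene too. There is more than one size of the loupe; the one meant has the size given above.

How it is judged:
By the outcome, as a careful person would: the job done as asked, in the order asked, and still so for the second after the job is handed in, with the robot touching nothing.
It also fails if it takes over 35 s, if anything falls off the work surface, if the arm or the gripper's body presses on something with over 40 N, if the wrist force passes 120 N, or if a joint passes its speed limit or range.

## Robot

A 7-joint arm with a two-finger parallel gripper is mounted at the origin on the work surface. World frame = base frame: x ahead of the robot, y to its left, z up, the work surface at z = 0. Lengths are in m, angles in degrees, forces in N, time in s.
With the tool pointing down it reaches from about 0.425 to 0.875 m from the base axis. Payload 4.7 kg.
Tool frame: the origin (TCP) lies at the very end of the fingers, on their centre line; the grasp point (between the pads) lies 19 mm behind it (env.grasp_offset is the distance from the TCP to the grasp point, in m); z points along the fingers, y is the line along which they close (so a half turn about z gives the same grasp; the last joint's range is limited). The gripper opens to 87 mm and grips with 3 to 60 N. Pads are 19 mm wide; open, the fingers measure 117 mm over their backs; the gripper's body (75 mm by 190 mm) begins 51 mm behind the grasp point.
Start: joints at [68.474, 18.392, -4.016, 83.108, 1.295, 78.541, -3.26], TCP at [0.247, -0.601, 0.223] pointing down, gripper open.
Joint ranges: [-163.93, 163.93], [-17.29, 119.83], [-79.2, 71.16], [3.27, 140.29], [-89.18, 269.18], [5.43, 117.66], [-154.24, 154.24]. Speed limits (degrees/s): [147.25, 147.25, 180, 180, 180, 180, 180].

## Interface

Orientations are given as [roll, pitch, yaw] about the fixed x, y, z axes, in that order (R = Rz(yaw) Ry(pitch) Rx(roll)).
In Python, from cell import env gives the robot as it stands. The module is installed in compiled form; this text tells all that it offers.
- The arm moves only by the tool drive_tool, never from a script. Its argument "moves" is one flat list of numbers, 5 for each row, row after row: the shift along the tool's x, y, z in units of 40 mm (1.0 is 40 mm), then the turn about the tool's z in units of 10 degrees (1.0 is 10 degrees), then the finger opening in mm, from 0 to 87. A call has 1 to 5 rows; each row is the pose to reach, as a shift and turn from the pose commanded when the call began, along the tool's axes at that moment; what a row does not reach only later rows make up. A row lasts 1/8 s, in which the tool goes at most 62.5 mm and 10.7 degrees, less where a joint would pass 70% of its speed; a pose out of reach is approached as far as the arm can. A call with a gripper value outside its range is refused whole. The fingers move at their own pace and stop on an object; "squeeze" is the grip in N (left out, the last holds). Time passes only in rows, so rows that repeat a pose let the fingers close. It gives the time, the measured TCP pose, the force, the opening and the grip force at its end, in the units of the state.
- env.get_obs(): the state, without advancing time (a new reading comes with each control period).
- env.read_camera(name): name is "scene" or "top" or "wrist"; returns (picture, depth): 480x640x3 uint8, red, green, blue; 480x640 float32, m along the optical axis (not along the pixel's ray), 0 where there is no reading.
- env.camera_model(name): a dict with "K" (3x3 intrinsics, pixels), "rvec" (rotation vector, rad) and "tvec" (3), from world to camera coordinates, as OpenCV has them; the wrist camera has in their place "tool_from_camera" (4x4, takes a point from camera to tool coordinates, whose origin is the TCP and whose axes are the flange's). Camera axes: x right, y down, z forward; pixel columns grow to the right and rows downward; lengths in m; the calibration is good to about 2 mm. A picture is of the moment at which its call begins: read the wrist's pose just before it. camera_model takes no time and is no camera call.
- env.sign_off(): hands the job in; it is judged then, once.
The state is a dict: "time_s": time; "qpos": joint angles; "joint_velocities": joint speeds; "effort": joint torques, N m; "tool_pos": TCP position; "tool_rot": TCP orientation; "force": force on the tool from outside, world axes, zero at the start; "wrist_torque": the same for the moment, N m; "grip_width": finger opening in m; "grasp_force": force on a finger pad.
Only numpy, scipy, OpenCV 4.12 (cv2) and the standard library are available. Lean on these libraries where they do the work, as an engineer would, in place of code of your own. Each camera call takes 0.05 s, during which the arm holds its last target. There are 200 camera calls.

## Working session

There is one attempt and no reset: what is moved stays moved. The work goes in short steps, Python scripts to look and compute and a tool call to move; the robot and the scene stay as the last step left them, time stands still between calls to the robot, and variables do not carry over. Pictures are saved under pics/ and viewed, at most 10 in all, crops included, and the job is handed in when it is done.

Besides the shell and the picture viewer there is one more tool, called as name(argument=value, ...) on one line, values as JSON. drive_tool: Moves the arm, as the interface text tells. Its arguments: {"type":"object","properties":{"moves":{"type":"array","items":{"type":"number"}},"squeeze":{"type":"number"}},"required":["moves"]}

```bash
mkdir -p pics; python3 - <<'E'
from cell import env
import cv2,numpy as np
o=env.get_obs();print(o['time_s'],o['tool_pos'],o['tool_rot'],o['grip_width'],o['force'])
for n in('scene','top'):
    p,d=env.read_camera(n);np.savez('%s.npz'%n,p=p,d=d)
    cv2.imwrite(f'pics/{n}0.png',p[:,:,::-1]);m=env.camera_model(n);print(n,m)
E
```

```text
0.0 [ 0.24673521 -0.60075673  0.22143948] [-1.79889915e+02  5.06492249e-03  2.23352121e+01] 0.08712408775058084 [-0.17352415  0.57114971  0.2171258 ]
scene {'K': array([[622.4699769 ,   0.        , 317.52465529],
       [  0.        , 622.4699769 , 236.7103863 ],
       [  0.        ,   0.        ,   1.        ]]), 'rvec': array([ 1.12599475,  2.3098603 , -1.09001831]), 'tvec': array([ 0.36425423, -0.27105264,  1.58935877])}
top {'K': array([[454.34743221,   0.        , 321.60737038],
       [  0.        , 454.34743221, 241.96065202],
       [  0.        ,   0.        ,   1.        ]]), 'rvec': array([ 2.16983292, -2.16698847,  0.11088592]), 'tvec': array([0.01463382, 0.60165025, 0.69470992])}
```

View pics/top0.png

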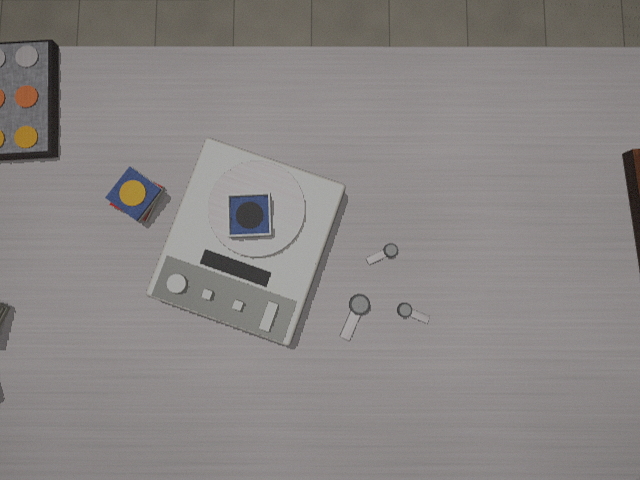

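View pics/scene0.png

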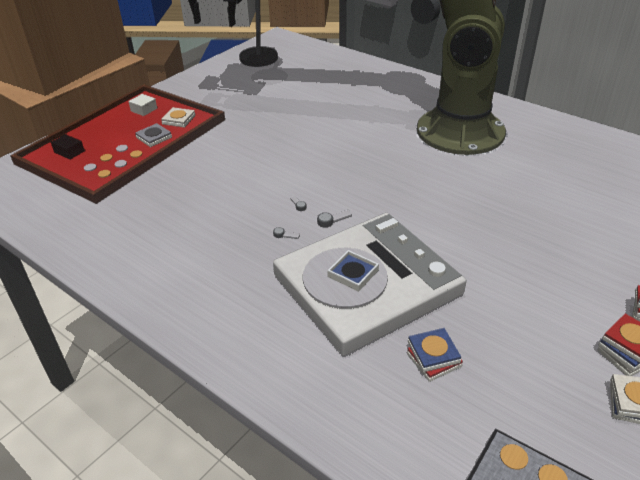

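Top view: the round key is at about (177,284), the small keys at (208,295) and (238,306), and the bar at (269,317). The pan with the case is at (250,215), the stack at (134,194), and the loupes are to the right of the scale. Next I'll turn these pixels into positions.

```bash
cat > h.py <<'E'
import numpy as np,cv2
def ray(m,uv,z):
    R=cv2.Rodrigues(m['rvec'])[0];c=-R.T@m['tvec']
    n=cv2.undistortPoints(np.array([[uv]],float),m['K'],None)[0,0]
    d=R.T@np.array([n[0],n[1],1]);return c+d*(z-c[2])/d[2]
def blobs(p,x0,x1,y0,y1,t=165):
    g=p[y0:y1,x0:x1].min(2);n,l,s,c=cv2.connectedComponentsWithStats((g>t).astype(np.uint8))
    return [(s[i,4],c[i]+[x0,y0],s[i,:4]) for i in range(1,n)]
E
python3 - <<'E'
from h import *
from cell import env
m=env.camera_model('top');f=np.load('top.npz');p,d=f['p'],f['d']
P={}
for n,u,v,r in(('round',177,284,12),('sa',208,295,8),('sb',238,306,8),('bar',269,317,20)):
    w=p[v-r:v+r,u-r:u+r].astype(int).min(2)
    q=p[v,u];print(n,q,p[v+r if n!='bar' else v,u-r if n!='bar' else u-16],end=' ')
    t=(int(q.min())+int(p[300,222].min()))//2
    k=(w>t).astype(np.uint8);N,l,s,c=cv2.connectedComponentsWithStats(k,connectivity=4)
    i=l[r,r];uv=c[i]+[u-r,v-r]
    X=ray(m,uv,.057);P[n]=X;print(s[i],uv.round(1),X.round(4),d[v,u], ((cv2.Rodrigues(m['rvec'])[0]@X)+m['tvec'])[2].round(4))
v=P['round']-P['bar'];print('span',np.linalg.norm(v),'yaw of scale y',np.degrees(np.arctan2(v[1],v[0])),'scale yaw',np.degrees(np.arctan2(v[1],v[0]))-90)
o=env.get_obs();T=o['tool_pos'];a=np.radians(o['tool_rot'][2]);R=np.array([[np.cos(a),np.sin(a)],[np.sin(a),-np.cos(a)]])
for n in('round','bar'):print(n,R.T@(P[n]-T)[:2]/.04,np.hypot(*P[n][:2]))
E
```

```text
round [165 166 166] [123 121 117] [  2   2  18  19 273] [175.6 282.8] [0.536  0.2381 0.057 ] 0.69233626 0.6931
sa [167 167 166] [124 122 118] [ 2  2 10 10 67] [206.3 293.8] [0.5194 0.1908 0.057 ] 0.6898862 0.6914
sb [167 167 163] [127 125 120] [ 2  2 11 10 72] [236.9 304.9] [0.5027 0.1438 0.057 ] 0.6895514 0.6896
bar [166 167 164] [132 132 127] [ 10   5  19  29 280] [267.9 316. ] [0.4862 0.0965 0.057 ] 0.68546253 0.6879
span 0.15005883105265333 yaw of scale y 70.61066042677056 scale yaw -19.389339573229435
round [ 14.6570404  -16.65056709] 0.5864592594781354
bar [ 12.16031072 -13.85058962] 0.4956401355621103
```

All four keys fall on a line at the right spacing: the round-to-bar span is 150.06 mm against 150 given, and depth agrees. Now I'll move with the fingers closed, swinging outwards.

drive_tool(moves=[1.2,-0.9,0,0,0,2.4,-1.8,0,0,0,3.6,-2.7,0,0,0,4.8,-3.6,0,0,0,6.0,-4.5,0,0,0], squeeze=10)

```text
time_s: 0.72
tool_pos: [0.4012, -0.3416, 0.2223]
tool_rot: [-180.0, 0.0, 22.3]
force: [0.7, -0.2, 0.9]
grip_width: 0.0447
grasp_force: 0.0
```

drive_tool(moves=[1.1,-1.0,0,-0.9,0,2.2,-2.0,0,-1.8,0,3.3,-3.0,0,-2.7,0,4.1,-4.1,0,-3.6,0,5.0,-5.2,0,-4.8,0])

```text
time_s: 1.35
tool_pos: [0.5065, -0.0736, 0.2222]
tool_rot: [-180.0, 0.0, 69.4]
force: [0.4, -0.6, -0.5]
grip_width: 0.0017
grasp_force: 0.0
```

```bash
cat > go.py <<'E'
from cell import env
import numpy as np
def to(X):
    o=env.get_obs();T=o['tool_pos'];a=np.radians(o['tool_rot'][2])
    R=np.array([[np.cos(a),np.sin(a)],[np.sin(a),-np.cos(a)]])
    print(o['time_s'],T.round(4),o['tool_rot'].round(2),o['force'].round(2),o['grip_width'].round(4),'xy',(R.T@(np.array(X[:2])-T[:2])/.04).round(3),'z',(T[2]-X[2])/.04)
E
python3 -c "
from go import *
to([.536,.2381,.057])"
```

```text
Traceback (most recent call last):
  File "go.py", line 6, in to
    print(o['time_s'],T.round(4),o['tool_rot'].round(2),o['force'].round(2),o['grip_width'].round(4),'xy',(R.T@(np.array(X[:2])-T[:2])/.04).round(3),'z',(T[2]-X[2])/.04)
                                                                            ^^^^^^^^^^^^^^^^^^^^^
AttributeError: 'float' object has no attribute 'round'
```

drive_tool(moves=[1.5,-0.4,0,0,0,3.0,-0.8,0,0,0,4.5,-1.2,0,0,0,6.0,-1.6,0,0,0,7.0,-1.8,0.5,0,0])

```text
time_s: 1.98
tool_pos: [0.5395, 0.2161, 0.2037]
tool_rot: [179.9, -0.2, 69.2]
force: [0.1, -0.3, -0.9]
grip_width: 0.0005
grasp_force: 0.0
```

drive_tool(moves=[0,0,0.5,0,0,0,0,1,0,0,0,0,1,0,0])

```text
time_s: 2.35
tool_pos: [0.5383, 0.2094, 0.1602]
tool_rot: [-179.8, 0.2, 68.9]
force: [-0.7, 0.6, 0.2]
grip_width: 0.0007
grasp_force: 0.0
```

```bash
sed -i "s/o\['grip_width'\].round(4)/round(o['grip_width'],4)/" go.py
python3 -c "
from go import *
import cv2
to([.536,.2381,.057])
p,d=env.read_camera('wrist');cv2.imwrite('pics/w1.png',p[:,:,::-1]);np.savez('w.npz',p=p,d=d);m=env.camera_model('wrist');print(m)
to([.536,.2381,.057])
"
```

```text
2.35 [0.5383 0.2094 0.1602] [-179.84    0.2    68.93] [-0.75  0.57  0.24] 0.0007 xy [ 0.648 -0.312] z 2.580445484659101
{'K': array([[429.44279615,   0.        , 322.51675904],
       [  0.        , 429.44279615, 234.80474576],
       [  0.        ,   0.        ,   1.        ]]), 'tool_from_camera': array([[ 5.63755984e-04, -9.51740445e-01, -3.06903580e-01,
         8.56750643e-02],
       [ 9.99999833e-01,  5.76234700e-04,  4.99506074e-05,
        -4.25555044e-04],
       [ 1.29308479e-04, -3.06903557e-01,  9.51740611e-01,
        -1.62154742e-01],
       [ 0.00000000e+00,  0.00000000e+00,  0.00000000e+00,
         1.00000000e+00]])}
2.4 [0.5392 0.21   0.1617] [-1.7994e+02  1.1000e-01  6.8930e+01] [ 0.6  -0.05  0.1 ] 0.0001 xy [ 0.627 -0.327] z 2.61644006196099
```

View pics/w1.png

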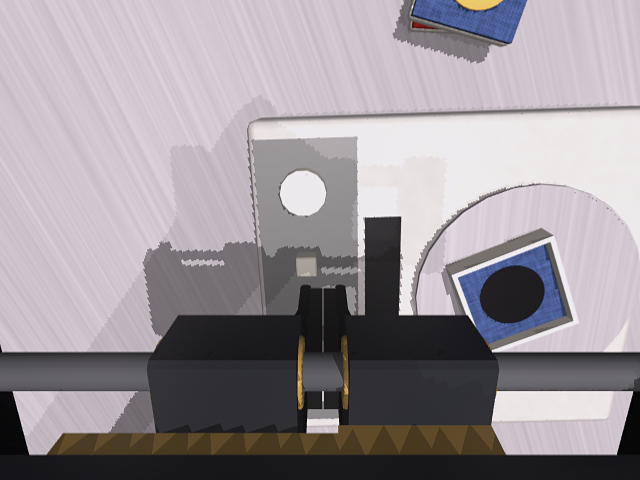

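The wrist view shows the round key at about (303,193), a small key at (306,266), and the closed fingers at (323,290–400). I'll check the round key position from this view.

```bash
python3 -c "
from go import *
import cv2
from scipy.spatial.transform import Rotation as Ro
f=np.load('w.npz');p=f['p']
w=(p[165:222,272:335].min(2)>200).astype(np.uint8)
N,l,s,c=cv2.connectedComponentsWithStats(w);i=1+s[1:,4].argmax();uv=c[i]+[272,165];print(s[i],uv)
m=env.camera_model('wrist');A=m['tool_from_camera'];o=env.get_obs()
R=Ro.from_euler('xyz',[-179.9,.15,68.93],degrees=True).as_matrix();T=np.array([.5388,.2097,.161])
d=R@A[:3,:3]@np.linalg.solve(m['K'],[*uv,1]);c=R@A[:3,3]+T
print(c+d*(.057-c[2])/d[2])
"
```

```text
[   8    6   46   45 1601] [302.60337289 192.71517801]
[0.5363895  0.24009521 0.057     ]
```

drive_tool(moves=[0.65,-0.33,0.6,0,0,0.65,-0.33,1.5,0,0,0.65,-0.33,2.2,0,0,0.65,-0.33,2.35,0,0,0.65,-0.33,2.35,0,0])

```text
time_s: 3.02
tool_pos: [0.5371, 0.2407, 0.0695]
tool_rot: [179.9, -0.0, 69.0]
force: [-0.1, 0.5, 0.2]
grip_width: 0.0005
grasp_force: 0.0
```

```bash
python3 -c "
from go import *
to([.5362,.239,.057])
"
```

```text
3.025 [0.5371 0.2407 0.0695] [ 1.7994e+02 -4.0000e-02  6.9010e+01] [-0.12  0.53  0.17] 0.0005 xy [-0.048 -0.005] z 0.3131371386517602
```

drive_tool(moves=[0,0,0.1,0,0,0,0,0.2,0,0,0,0,0.25,0,0,0,0,0.3,0,0,0,0,0.3,0,0])

```text
time_s: 3.65
tool_pos: [0.5363, 0.2411, 0.0566]
tool_rot: [180.0, 0.0, 69.1]
force: [-0.2, 0.2, 1.8]
grip_width: 0.0006
grasp_force: 0.8
```

drive_tool(moves=[0,0,0.03,0,0,0,0,0.05,0,0,0,0,0.05,0,0])

```text
time_s: 4.03
tool_pos: [0.5363, 0.2411, 0.0546]
tool_rot: [180.0, 0.0, 69.1]
force: [0.3, -0.2, 1.9]
grip_width: 0.0006
grasp_force: 1.4
```

drive_tool(moves=[0,0,0.04,0,0,0,0,0.06,0,0,0,0,0.06,0,0])

```text
time_s: 4.4
tool_pos: [0.5363, 0.2411, 0.0522]
tool_rot: [180.0, -0.0, 69.1]
force: [-1.4, -1.3, 4.8]
grip_width: 0.0007
grasp_force: 2.1
```

drive_tool(moves=[0,0,0.02,0,0,0,0,0.02,0,0])

```text
time_s: 4.65
tool_pos: [0.5363, 0.2411, 0.0515]
tool_rot: [180.0, -0.0, 69.1]
force: [-0.9, -1.8, 4.5]
grip_width: 0.0001
grasp_force: 2.5
```

```bash
python3 -c "
from go import *
import cv2
to([.5362,.239,.057])
p,d=env.read_camera('wrist');cv2.imwrite('pics/w2.png',p[:,:,::-1]);to([.5362,.239,.057])
"
```

```text
4.65 [0.5363 0.2411 0.0515] [179.99  -0.    69.08] [-0.89 -1.77  4.5 ] 0.0001 xy [-0.051  0.016] z -0.1382215833867599
4.7 [0.5363 0.2411 0.0515] [179.99   0.    69.08] [-1.08 -1.7   4.71] 0.0007 xy [-0.05   0.016] z -0.1376405256489738
```

View pics/w2.png

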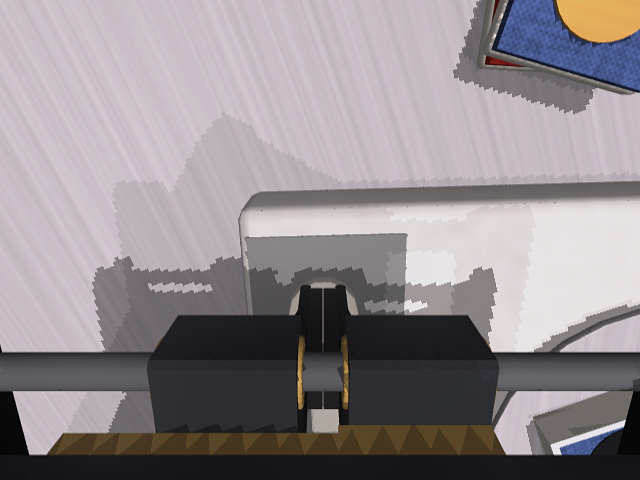

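The fingertips are on the round key at about (323,290), 5.5 mm down with 4.7 N, so the key has switched. I'll release it and move to the bar.

drive_tool(moves=[0,0,-0.1,0,0,0,0,-0.4,0,0,0,0,-1,0,0,0,0,-1,0,0,-1.2,0.04,-1,0,0])

```text
time_s: 5.32
tool_pos: [0.5202, 0.1992, 0.0915]
tool_rot: [-180.0, -0.2, 69.4]
force: [0.7, -0.3, 0.2]
grip_width: 0.0005
grasp_force: 0.0
```

drive_tool(moves=[-1.2,0.04,0,0,0,-2.2,0.07,0,0,0,-2.6,0.08,0,0,0,-2.6,0.08,0,0,0,-2.6,0.08,0,0,0])

```text
time_s: 5.95
tool_pos: [0.4865, 0.0984, 0.0912]
tool_rot: [-180.0, -0.0, 69.1]
force: [0.1, 1.0, 0.3]
grip_width: 0.0004
grasp_force: 0.0
```

```bash
python3 -c "
from go import *
import cv2
to([.4865,.0975,.057])
"
```

```text
5.95 [0.4865 0.0984 0.0912] [-1.7999e+02 -3.0000e-02  6.9130e+01] [0.14 0.95 0.26] 0.0004 xy [-0.02   0.009] z 0.854781324970714
```

drive_tool(moves=[0,0,0.3,0,0,0,0,0.6,0,0,0,0,0.75,0,0,0,0,0.82,0,0,0,0,0.82,0,0])

```text
time_s: 6.58
tool_pos: [0.4864, 0.0975, 0.0584]
tool_rot: [-180.0, 0.0, 69.1]
force: [-0.2, -0.1, -0.3]
grip_width: 0.0006
grasp_force: 0.0
```

drive_tool(moves=[0,0,0.05,0,0,0,0,0.09,0,0,0,0,0.13,0,0,0,0,0.15,0,0,0,0,0.15,0,0])

```text
time_s: 7.2
tool_pos: [0.4869, 0.0975, 0.0528]
tool_rot: [180.0, -0.0, 69.1]
force: [0.7, 0.9, 4.7]
grip_width: 0.0004
grasp_force: 1.9
```

drive_tool(moves=[0,0,0.03,0,0,0,0,0.03,0,0])

```text
time_s: 7.45
tool_pos: [0.4869, 0.0975, 0.0515]
tool_rot: [180.0, -0.0, 69.1]
force: [0.8, 0.6, 5.3]
grip_width: 0.0001
grasp_force: 2.3
```

```bash
python3 -c "
from go import *
import cv2
to([.4865,.0975,.057])
p,d=env.read_camera('wrist');cv2.imwrite('pics/w3.png',p[:,:,::-1]);to([.4865,.0975,.057])
"
```

```text
7.45 [0.4869 0.0975 0.0515] [ 1.7995e+02 -2.0000e-02  6.9080e+01] [0.84 0.61 5.27] 0.0001 xy [-0.003 -0.009] z -0.1363986404216748
7.5 [0.4868 0.0975 0.0515] [ 1.7996e+02 -2.0000e-02  6.9080e+01] [1.29 1.11 5.11] 0.0002 xy [-0.002 -0.008] z -0.1363524089508855
```

View pics/w3.png

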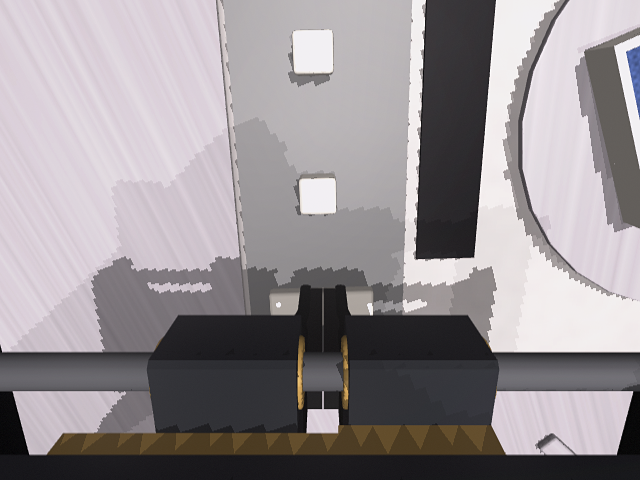

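The fingertips are on the middle of the bar at about (323,300), 5.5 mm down. The small keys at (312,51) and (318,196) are untouched. Withdrawing straight up.

drive_tool(moves=[0,0,-0.1,0,0,0,0,-0.4,0,0,0,0,-1.2,0,0,0,0,-2.2,0,0,0,0,-3.2,0,0])

```text
time_s: 8.12
tool_pos: [0.4852, 0.0972, 0.1804]
tool_rot: [-179.9, 0.1, 69.1]
force: [0.4, -0.2, -0.6]
grip_width: 0.0003
grasp_force: 0.0
```

drive_tool(moves=[-1,0,-0.5,0,0,-2,0,-1,0,0,-3,0,-1,0,0,-4,0,-1,0,0,-4,0,-1,0,0])

```text
time_s: 8.75
tool_pos: [0.4274, -0.0549, 0.2192]
tool_rot: [-179.9, 0.1, 68.7]
force: [0.2, -0.3, 0.5]
grip_width: 0.0001
grasp_force: 0.0
```

drive_tool(moves=[-1.3,0,0,0,0,-2.6,0,0,0,0,-3.5,0,0,0,0,-3.5,0,0,0,0,-3.5,0,0,0,0])

```text
time_s: 9.38
tool_pos: [0.3797, -0.1813, 0.2193]
tool_rot: [-180.0, -0.0, 69.2]
force: [0.3, 1.1, 0.5]
grip_width: 0.0005
grasp_force: 0.0
```

```bash
python3 -c "
from go import *
import cv2
to([.4865,.0975,.057])
p,d=env.read_camera('top');cv2.imwrite('pics/top1.png',p[:,:,::-1])
f=np.load('top.npz');q=f['p'];df=np.abs(p.astype(int)-q).max(2)
for n,(a,b,c,e) in dict(keys=(150,300,255,345),case=(222,276,188,242),stack=(100,170,160,230),loupes=(335,435,235,345)).items(): print(n,(df[c:e,a:b]>40).sum())
for u,v in((176,283),(206,294),(237,305),(268,316)): print(np.median(d[v-2:v+3,u-2:u+3])-np.median(f['d'][v-2:v+3,u-2:u+3]))
"
```

```text
9.375 [ 0.3797 -0.1813  0.2193] [-1.7997e+02 -5.0000e-02  6.9170e+01] [0.31 1.05 0.54] 0.0005 xy [7.464 0.017] z 4.057561790823173
keys 0
case 0
stack 0
loupes 0
0.0005170107
-0.00013703108
-4.017353e-05
0.00047028065
```

View pics/top1.png

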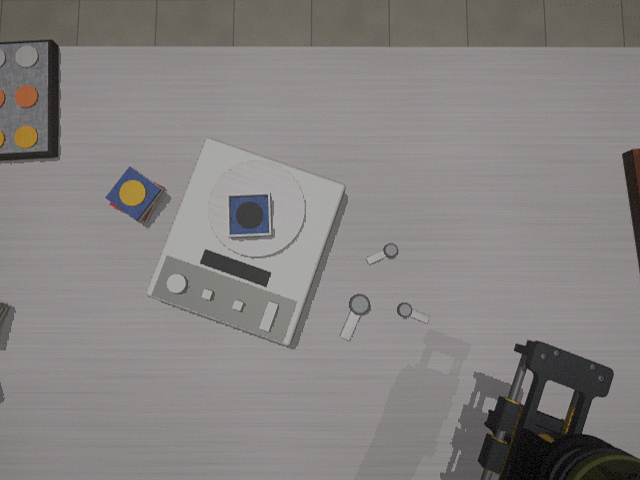

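The image differences show no change: the keys at (177,284) to (269,317) are back up, and the case, stack and loupes haven't moved. The arm is clear at the lower right, so I'll hand in.

```bash
python3 -c "
from cell import env
print(env.sign_off())"
```

```text
the job is handed in; nothing more can be done
None
```

I pressed and released the round key, then the bar key (each about 5.5 mm down, at about 5 N), and withdrew the arm clear; before-and-after top images show all four keys up and the cases and loupe unmoved, and I handed the job in at about 9.4 s.

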